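# Extend the wheel-nut wrench to its second stop

## Robot

A 6-joint arm with a two-finger parallel gripper is mounted at the origin on the work surface. World frame = base frame: x ahead of the robot, y to its left, z up, the work surface at z = 0. Lengths are in mm, angles in rad, forces in N, time in s.
With the tool pointing down it reaches from about 300 to 775 mm from the base axis. Payload 14.6 kg.
Tool frame: the origin (TCP) lies midway between the tips of the shut fingers; the grasp point (between the pads) lies 19 mm behind it; y points along the fingers, z is the direction in which the jaws open and shut, and the axes are right-handed (so a half turn about y gives the same grasp; the last joint's range is limited). The gripper opens to 94 mm and grips with 3 to 60 N. Pads are 16 mm wide; open, the fingers measure 119 mm over their backs; the gripper's body (75 mm by 177 mm) begins 78 mm behind the grasp point.
Start: joints at [1.263, 0.3, 1.521, -0, 1.321, -0.067], TCP at [131.162, 534.122, 205.446] pointing down, gripper open.
Joint ranges: [-3.03, 3.03], [-0.79, 2.21], [0.23, 2.52], [-1.04, 4.18], [0, 3.07], [-2.55, 2.55]. Speed limits (rad/s): [2.22, 2.22, 2.57, 3.14, 3.14, 3.14].

## Interface

Orientations are given as [roll, pitch, yaw] about the fixed x, y, z axes, in that order (R = Rz(yaw) Ry(pitch) Rx(roll)).
In Python, from cell import manip gives the robot as it stands.
- The arm moves only by the tool play_rows, never from a script. Its argument "series" is a list of rows, each a list of 3 entries, a list of its own where there are three numbers: the shift along the tool's x, y, z in m, then the turn about the tool's y in rad, then the closure, from 0 (fully open) to 1 (shut). In form: [[[dx, dy, dz], twist, grip], ...]. A call has 1 to 20 rows; each row is the pose to reach, as a shift and turn from the pose measured when the call began, along the tool's axes at that moment; what a row does not reach only later rows make up. A row lasts 1/10 s, in which the tool goes at most 50 mm and 8.59 degrees, less where a joint would pass 70% of its speed; a pose out of reach is approached as far as the arm can. A call with a gripper value outside its range is refused whole. The fingers move at their own pace and stop on an object; "squeeze" is the grip in N (left out, the last holds). Time passes only in rows, so rows that repeat a pose let the fingers close. It gives the time, the measured TCP pose, the force and the opening at its end, in the units of the state.
- manip.read_state(): the state, without advancing time (a new reading comes with each control period).
- manip.camera(name): name is "side" or "top"; returns the picture (384x512x3 uint8, red, green, blue); there is no depth.
- manip.camera_params(name): a dict with "K" (3x3 intrinsics, pixels), "rvec" (rotation vector, rad) and "tvec" (3), from world to camera coordinates, as OpenCV has them. Camera axes: x right, y down, z forward; pixel columns grow to the right and rows downward; lengths in mm; the calibration is good to about 2 mm. A picture is of the moment at which its call begins. camera_params takes no time and is no camera call.
- manip.sign_off(): hands the job in, once; it reports no verdict.
The state is a dict: "clock": time; "joints": joint angles; "qd": joint speeds; "effort": joint torques, N m; "eef_pos": TCP position; "eef_rot": TCP orientation; "wrist_force": force on the tool from outside, world axes, zero at the start; "moment": the same for the moment, N m; "finger_gap": finger opening in mm.
Only numpy, scipy, OpenCV 4.12 (cv2) and the standard library are available. Lean on these libraries where they do the work, as an engineer would, in place of code of your own. Each camera call takes 0.05 s, during which the arm holds its last target. There are 200 camera calls.

## Task

An extendable wheel-nut wrench stands on a nut of the wheel with its handle pushed fully in. Squeeze the release button on the side of the handle's neck, pull the handle out past its first stop to the second stop, and let the button spring back out there so that the handle is locked. Finish while still holding the handle, gripped round its rubber grip ready to turn the nut (do not let go), and leave the things lying about the deck where they are.

Things in the scene. Friction and masses are not known exactly. Their poses are not given: they have to be found in the camera images.
- handle_neck (a point): Neck of the wrench handle: dark steel block 50 long x 26 wide x 28 mm tall. Point on the handle's axis abreast of the button (block reaches 20 mm to the socket side, 30 mm to the grip side); moves with the handle. Axes: x along the level handle from socket to grip (pull-out direction), y to the button's side, z up. Axis is 158 mm above the deck; the tyre's top below it is at 112 mm.
- handle_grip (a point): Centre of the rubber grip, a ribbed black round grip 130 mm long and 32 mm thick at the outer end of the handle, on its axis, 170 mm from handle_neck along x; same axes; moves with the handle. A steel tube 23 mm thick joins it to the neck. Only low things (under 80 mm) lie beneath it.
- release_face (a point): Centre of the outer face of the release button, a ridged steel push button 18 long x 13 mm tall in the neck's +y side, 5 mm proud of it when out (18 mm from the handle's axis). Pushed in -y it goes in 5 mm, flush with the neck's side; jaws closed from above on the neck's two sides push it in. Spring: 4 N at first, 8 N when flush.
- handle (a joint): How far the handle is drawn out, in m: 0 pushed in (the start), stops at 0.060 (first), 0.120 (second) and 0.180 (the end). At a stop the free button's catch drops into a notch of the bar; the locked handle has 1.5 mm of play either way. Between stops it slides with 4 to 6 N of friction and stays where it is left.
- release (a joint): How far the button is pushed in, in m: 0 fully out (the start; at a stop this is locked), 0.005 flush. The handle is free from 0.0042. Let go between two stops the button rests at about 0.004; pulling on then drops it into the next stop with a click, where the handle holds against further pulling.
- wrench_socket (a point): Centre of the wrench's socket, 29 mm across and 50 mm tall, over one of the five nuts of the white rim of the wheel, which lies flat (tyre 390 mm across). A steel leg rises from it to the level bar, 14 mm square, on which the handle slides. Wheel and wrench stay put, with 0.015 rad of play about the nut. handle_neck is 115 mm from the nut's upright axis when pushed in.
- tyre_lever_mid (a point): Bystander: flat steel tyre lever, 335 mm long, 30 mm wide, 18 mm tall, lying on the deck; its centre.
- nut_tray_mid (a point): Bystander: steel tray 150 x 100 x 32 mm with spare wheel nuts lying in it; its centre.
- paste_tub_mid (a point): Bystander: white tub with black lid, 88 mm across, 78 mm tall; its centre.
- gauge_mid (a point): Bystander: round black tyre pressure gauge, 72 mm across, 30 mm tall, with a stem; its centre.
- valve_box_mid (a point): Bystander: small carton 100 x 75 x 55 mm; its centre.
- hub_ring_mid (a point): Bystander: flat aluminium ring 92 mm across, 16 mm tall; its centre.

How it is judged:
By the outcome, as a careful person would: the job done as asked, in the order asked, and still so for the second after the job is handed in, while the arm keeps its last pose, push and grip.
It also fails if it takes over 45 s, if anything falls off the work surface, if the arm or the gripper's body presses on something with over 40 N, if the wrist force passes 120 N, or if a joint passes its speed limit or range.

## Working session

There is one attempt and no reset: what is moved stays moved. The work goes in short steps, Python scripts to look and compute and a tool call to move; the robot and the scene stay as the last step left them, time stands still between calls to the robot, and variables do not carry over. Pictures are saved under pics/ and viewed, about 8 in all and at most 12, crops included, and the job is handed in when it is done.

Besides the shell and the picture viewer there is one more tool, called after "Call:" by a JSON object that holds its "op" and its "data", one argument or row to a line. play_rows: Moves the arm, as the interface text tells. Its arguments: {"type":"object","properties":{"series":{"type":"array","items":{"type":"array"}},"squeeze":{"type":"number"}},"required":["series"]}

```bash
ls; mkdir -p pics; python3 - <<'E'
from cell import manip
import cv2
print(manip.read_state())
for n in("top","side"):
    p=manip.camera_params(n);print(n,p)
    cv2.imwrite(f"pics/{n}0.png",manip.camera(n)[:,:,::-1])
E
```

```text
pics
{'clock': 0.0, 'joints': array([ 1.26338588e+00,  3.00497583e-01,  1.52160890e+00,  1.53991271e-05,
        1.32071804e+00, -6.66294957e-02]), 'qd': array([ 0.00137464,  0.00039178, -0.00108713, -0.0002546 ,  0.00091695,
        0.00048933]), 'effort': array([ 3.12139919e-04, -5.31820428e+01, -3.52732337e+01,  7.08386069e-02,
        2.45554018e-02, -9.47714125e-05]), 'eef_pos': array([131.08340706, 533.8626457 , 204.86004694]), 'eef_rot': array([-1.57202446e+00,  9.68998326e-05, -2.40784834e-01]), 'wrist_force': array([0.17399694, 0.69141945, 0.83009506]), 'moment': array([-0.01622799, -0.00364629, -0.03541092]), 'finger_gap': 93.99993293926195}
top {'K': array([[394.50963866,   0.        , 256.79111746],
       [  0.        , 394.50963866, 191.82394339],
       [  0.        ,   0.        ,   1.        ]]), 'rvec': array([ 2.20958485, -2.17501766,  0.07780487]), 'tvec': array([ -68.19194855,  563.84590906, 1048.60840096])}
side {'K': array([[402.48310297,   0.        , 256.43626856],
       [  0.        , 402.48310297, 192.18578988],
       [  0.        ,   0.        ,   1.        ]]), 'rvec': array([ 2.15226065, -0.41398889,  0.20519943]), 'tvec': array([-553.68067927,  198.51718426,  894.93013827])}
```

View pics/top0.png

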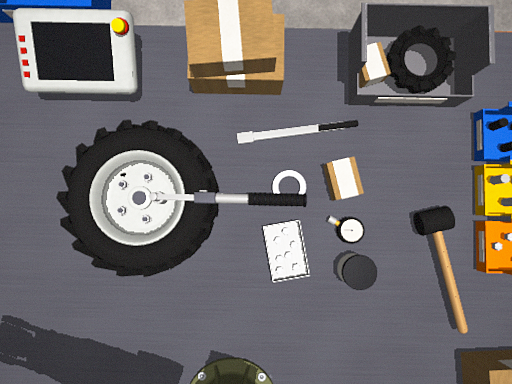

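View pics/side0.png

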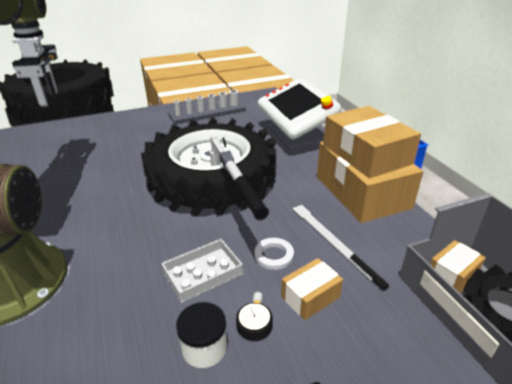

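The top view shows the handle lying along image +x: neck about (205,198), grip about (248–306,200). The arm isn't in that view. The side view shows the grip end at about (262,212). Next I'll convert these pixels to positions.

```bash
cat > h.py <<'E'
import numpy as np, cv2
from cell import manip
def ray(n,uv):
    p=manip.camera_params(n);R=cv2.Rodrigues(p["rvec"])[0]
    d=R.T@np.linalg.inv(p["K"])@np.array([uv[0],uv[1],1.]);return -R.T@p["tvec"],d
def atz(n,uv,z):
    c,d=ray(n,uv);return c+d*(z-c[2])/d[2]
def px(n,X):
    p=manip.camera_params(n);return cv2.projectPoints(np.array([X],float),p["rvec"],p["tvec"],p["K"],None)[0].ravel()
E
python3 - <<'E'
from h import *
np.set_printoptions(precision=1,suppress=True)
for l,uv in dict(sock=(160,197),neckL=(195,198),neckR=(215,198),gripL=(248,199),gripR=(306,200)).items(): print(l,atz("top",uv,158))
print("tcp top px",px("top",[131,534,205]),px("side",[131,534,205]),"base",px("top",[0,0,0]))
print("cams",ray("top",(0,0))[0],ray("side",(0,0))[0])
print("gripend side",atz("side",(262,212),158))
im=cv2.imread("pics/top0.png")[160:235,130:320]
s=cv2.imread("pics/side0.png")[125:225,195:275]
a=cv2.resize(im,None,fx=4,fy=4,interpolation=cv2.INTER_CUBIC)
b=cv2.resize(s,None,fx=3,fy=3,interpolation=cv2.INTER_CUBIC)
c=np.zeros((600,760,3),np.uint8);c[:300,:760]=a;c[300:600,:240]=b
cv2.imwrite("pics/crop0.png",c)
E
```

```text
sock [540.1 168.2 158. ]
neckL [539.1  86.2 158. ]
neckR [539.8  39.4 158. ]
gripL [538.7 -38.  158. ]
gripR [ 538.5 -174.2  158. ]
tcp top px [-21.4 383.1] [49.2 99.2] base [231.1 404. ]
cams [ 496.7  -52.3 1082.9] [ 292.4 -779.5  673.7]
gripend side [ 542.6 -168.   158. ]
```

View pics/crop0.png

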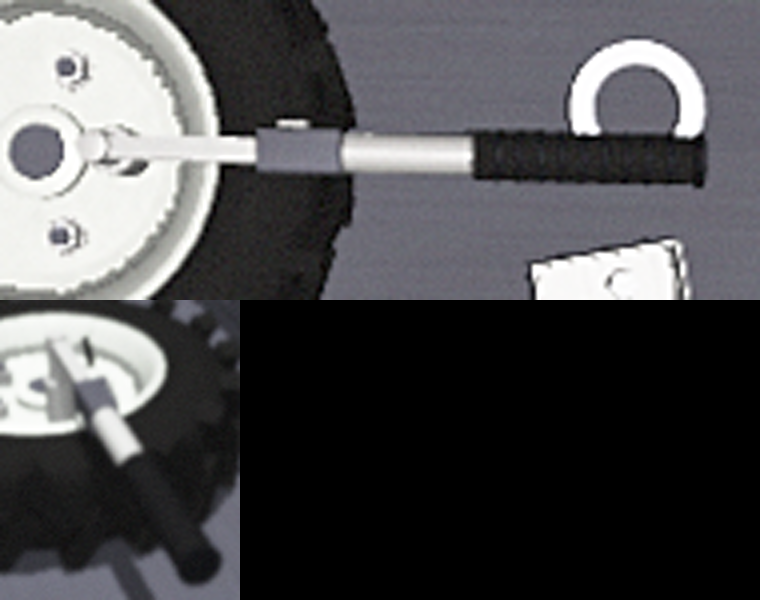

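```bash
python3 - <<'E'
from h import *
np.set_printoptions(precision=1,suppress=True)
f=lambda u,v:((u+.5)/4-.5+130,(v+.5)/4-.5+160)
for l,uv,z in (("neckL",(257,150),172),("neckR",(343,150),172),("btn",(292,123),158),("tube",(408,154),166),("gripL",(473,157),166),("gripR",(705,159),166)): print(l,atz("top",f(*uv),z))
E
```

```text
neckL [540.4  86.8 172. ]
neckR [541.2  37.2 172. ]
btn [557.3  68.8 158. ]
tube [539.8  -0.  166. ]
gripL [538.6 -37.8 166. ]
gripR [ 539.6 -172.9  166. ]
```

Call:
{"op": "play_rows", "data": {
  "series": [
    [[0.509, -0.025, -0.356], 1.33, 0],
    [[0.509, -0.025, -0.356], 1.33, 0],
    [[0.509, -0.025, -0.356], 1.33, 0],
    [[0.509, -0.025, -0.356], 1.33, 0],
    [[0.509, -0.025, -0.356], 1.33, 0],
    [[0.509, -0.025, -0.356], 1.33, 0],
    [[0.509, -0.025, -0.356], 1.33, 0],
    [[0.509, -0.025, -0.356], 1.33, 0],
    [[0.509, -0.025, -0.356], 1.33, 0],
    [[0.509, -0.025, -0.356], 1.33, 0],
    [[0.509, -0.025, -0.356], 1.33, 0],
    [[0.509, -0.025, -0.356], 1.33, 0],
    [[0.509, -0.025, -0.356], 1.33, 0],
    [[0.509, -0.025, -0.356], 1.33, 0],
    [[0.509, -0.025, -0.356], 1.33, 0],
    [[0.509, -0.025, -0.356], 1.33, 0],
    [[0.509, -0.025, -0.356], 1.33, 0],
    [[0.509, -0.025, -0.356], 1.33, 0]
  ],
  "squeeze": 30
}}

```text
clock: 1.9
eef_pos: [540.2, 67.6, 230.5]
eef_rot: [-1.571, -0.001, -1.57]
wrist_force: [-0.7, -0.4, 0.5]
finger_gap: 94.1
```

Call:
{"op": "play_rows", "data": {
  "series": [
    [[0.001, 0.045, 0], 0, 0],
    [[0.001, 0.08, 0], 0, 0],
    [[0.001, 0.091, 0], 0, 0.2],
    [[0.001, 0.091, 0], 0, 0.4],
    [[0.001, 0.091, 0], 0, 0.5],
    [[0.001, 0.091, 0], 0, 0.5]
  ]
}}

```text
clock: 2.5
eef_pos: [541.0, 66.6, 141.4]
eef_rot: [-1.568, -0.001, -1.57]
wrist_force: [-0.0, 0.2, -0.4]
finger_gap: 65.7
```

```bash
python3 - <<'E'
from h import *
s=manip.read_state();print(s["eef_pos"],s["wrist_force"],s["finger_gap"])
a=manip.camera("top")[:,:,::-1];b=manip.camera("side")[:,:,::-1]
c=np.zeros((600,790,3),np.uint8)
c[:300,:480]=cv2.resize(a[160:235,140:260],None,fx=4,fy=4,interpolation=2)
c[:480,490:790]=cv2.resize(b[60:220,180:280],None,fx=3,fy=3,interpolation=2)
cv2.imwrite("pics/c1.png",c)
E
```

```text
[541.03146624  66.61001166 141.38022279] [-0.00254462  0.16312842 -0.35079362] 65.69106929469022
```

View pics/c1.png

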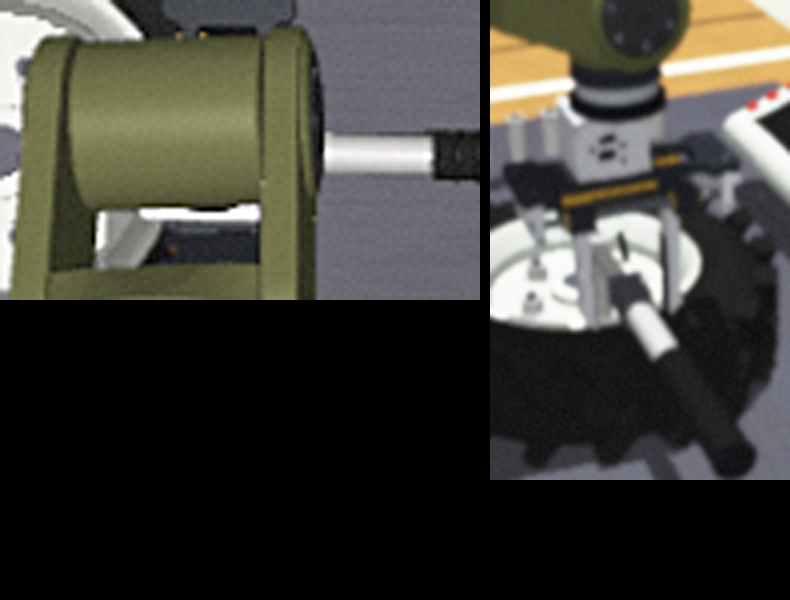

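The top view is mostly blocked by the wrist, with only the tube visible. The side view shows the fingers straddling the neck at about (630,290) in the crop. I'll close on it now.

Call:
{"op": "play_rows", "data": {
  "series": [
    [[0, 0.002, 0], 0, 0.7],
    [[0, 0.002, 0], 0, 1],
    [[0, 0.002, 0], 0, 1],
    [[0, 0.002, 0], 0, 1],
    [[0, 0.002, 0], 0, 1],
    [[0, 0.002, 0], 0, 1],
    [[0, 0.002, 0], 0, 1],
    [[0, 0.002, 0], 0, 1]
  ],
  "squeeze": 30
}}

```text
clock: 3.4
eef_pos: [540.8, 66.4, 139.0]
eef_rot: [-1.569, -0.001, -1.57]
wrist_force: [0.7, -2.3, 3.7]
finger_gap: 25.6
```

The gap is 25.6 mm, so the button is flush. I'll pull slowly to about 100 mm, past the first stop and short of the second.

Call:
{"op": "play_rows", "data": {
  "series": [
    [[0.005, 0, 0], 0, 1],
    [[0.012, 0, 0], 0, 1],
    [[0.02, 0, 0], 0, 1],
    [[0.03, 0, 0], 0, 1],
    [[0.04, 0, 0], 0, 1],
    [[0.05, 0, 0], 0, 1],
    [[0.06, 0, 0], 0, 1],
    [[0.07, 0, 0], 0, 1],
    [[0.08, 0, 0], 0, 1],
    [[0.09, 0, 0], 0, 1],
    [[0.097, 0, 0], 0, 1],
    [[0.1, 0, 0], 0, 1],
    [[0.1, 0, 0], 0, 1]
  ]
}}

```text
clock: 4.7
eef_pos: [540.8, -34.6, 139.0]
eef_rot: [-1.569, -0.002, -1.57]
wrist_force: [-2.1, -3.9, 2.3]
finger_gap: 26.1
```

```bash
python3 - <<'E'
from h import *
s=manip.read_state();print(s["eef_pos"],s["wrist_force"],s["finger_gap"])
a=manip.camera("top")[:,:,::-1]
cv2.imwrite("pics/c2.png",cv2.resize(a[150:240,150:350],None,fx=4,fy=4,interpolation=2))
E
```

```text
[540.78856838 -34.56795455 138.99010546] [-2.05625529 -3.92910093  2.31018875] 26.07945856268677
```

View pics/c2.png

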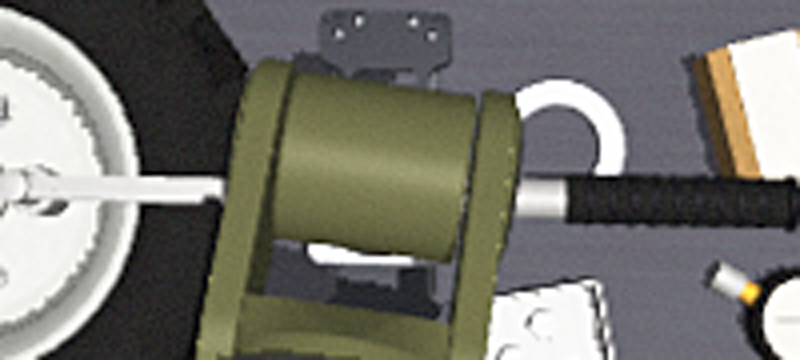

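The grip now runs from column 567 to 797 in the crop (full-image 292–349). That is a shift of about 43 px, or roughly 101 mm. Next I'll let go of the neck, lift, and move out over the grip.

Call:
{"op": "play_rows", "data": {
  "series": [
    [[0, 0, 0], 0, 0.6],
    [[0, 0, 0], 0, 0.3],
    [[0, 0, 0], 0, 0.2],
    [[0, 0, 0], 0, 0.2],
    [[0, -0.03, 0], 0, 0.2],
    [[0, -0.065, 0], 0, 0.2],
    [[0.03, -0.075, 0], 0, 0.2],
    [[0.07, -0.075, 0], 0, 0.2],
    [[0.11, -0.075, 0], 0, 0.2],
    [[0.15, -0.075, 0], 0, 0.2],
    [[0.17, -0.075, -0.001], 0, 0.2],
    [[0.17, -0.075, -0.001], 0, 0.2]
  ]
}}

```text
clock: 5.95
eef_pos: [539.4, -206.3, 214.0]
eef_rot: [-1.569, -0.002, -1.573]
wrist_force: [0.5, 0.6, 0.3]
finger_gap: 74.7
```

```bash
python3 - <<'E'
from h import *
s=manip.read_state();print(s["eef_pos"],s["wrist_force"],s["finger_gap"])
a=manip.camera("top")[:,:,::-1]
cv2.imwrite("pics/c3.png",cv2.resize(a[150:240,160:360],None,fx=4,fy=4,interpolation=2))
E
```

```text
[ 539.38804012 -206.33268488  214.01237866] [0.49859472 0.58444332 0.33330186] 74.73364750242469
```

View pics/c3.png

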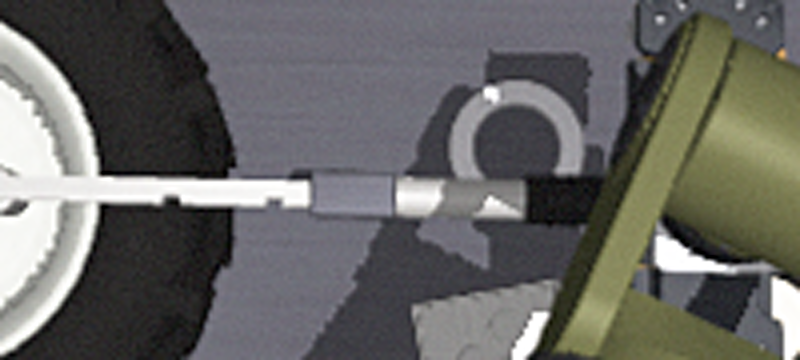

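The neck sits at columns 312–395 in the crop (full-image 238–259), so it stayed at about 101 mm. The button is not standing proud, which fits it resting at 0.004. I'll lower onto the grip and close.

Call:
{"op": "play_rows", "data": {
  "series": [
    [[0, 0.04, 0], 0, 0.2],
    [[0, 0.07, 0], 0, 0.2],
    [[0, 0.075, 0], 0, 0.3],
    [[0, 0.075, 0], 0, 1],
    [[0, 0.075, 0], 0, 1],
    [[0, 0.075, 0], 0, 1],
    [[0, 0.075, 0], 0, 1],
    [[0, 0.075, 0], 0, 1],
    [[0, 0.075, 0], 0, 1],
    [[0, 0.075, 0], 0, 1]
  ],
  "squeeze": 45
}}

```text
clock: 7.0
eef_pos: [539.9, -205.0, 139.6]
eef_rot: [-1.568, -0.002, -1.572]
wrist_force: [-0.3, 0.2, 5.3]
finger_gap: 28.9
```

Call:
{"op": "play_rows", "data": {
  "series": [
    [[0.003, 0, 0], 0, 1],
    [[0.006, 0, 0], 0, 1],
    [[0.009, 0, 0], 0, 1],
    [[0.012, 0, 0], 0, 1],
    [[0.015, 0, 0], 0, 1],
    [[0.016, 0, 0], 0, 1],
    [[0.016, 0, 0], 0, 1]
  ]
}}

```text
clock: 7.7
eef_pos: [539.9, -220.6, 139.6]
eef_rot: [-1.569, -0.001, -1.572]
wrist_force: [-0.6, 4.9, 2.6]
finger_gap: 28.9
```

Call:
{"op": "play_rows", "data": {
  "series": [
    [[0.001, 0, 0], 0, 1],
    [[0.002, 0, 0], 0, 1],
    [[0.003, 0, 0], 0, 1],
    [[0.003, 0, 0], 0, 1]
  ]
}}

```text
clock: 8.1
eef_pos: [539.9, -223.5, 139.6]
eef_rot: [-1.569, -0.001, -1.572]
wrist_force: [-0.4, 4.9, 2.7]
finger_gap: 29.6
```

Call:
{"op": "play_rows", "data": {
  "series": [
    [[0.001, 0, 0], 0, 1],
    [[0.002, 0, 0], 0, 1],
    [[0.002, 0, 0], 0, 1]
  ]
}}

```text
clock: 8.4
eef_pos: [539.9, -225.7, 139.6]
eef_rot: [-1.569, -0.001, -1.572]
wrist_force: [-0.2, 2.9, 2.4]
finger_gap: 29.2
```

Call:
{"op": "play_rows", "data": {
  "series": [
    [[0.001, 0, 0], 0, 1],
    [[0.002, 0, 0], 0, 1],
    [[0.002, 0, 0], 0, 1]
  ]
}}

```text
clock: 8.7
eef_pos: [540.0, -226.2, 139.6]
eef_rot: [-1.569, 0.002, -1.571]
wrist_force: [-0.8, 14.8, 5.2]
finger_gap: 29.0
```

The force has risen to 15 N and motion has stopped, so it looks latched. I'll test it in both directions, finish slack, and take a look.

Call:
{"op": "play_rows", "data": {
  "series": [
    [[0.002, 0, 0], 0, 1],
    [[0.003, 0, 0], 0, 1],
    [[0.003, 0, 0], 0, 1]
  ]
}}

```text
clock: 9.0
eef_pos: [540.2, -226.4, 139.5]
eef_rot: [-1.57, 0.007, -1.57]
wrist_force: [-0.7, 23.0, 6.5]
finger_gap: 28.8
```

Call:
{"op": "play_rows", "data": {
  "series": [
    [[-0.002, 0, 0], 0, 1],
    [[-0.004, 0, 0], 0, 1],
    [[-0.005, 0, 0], 0, 1],
    [[-0.005, 0, 0], 0, 1]
  ]
}}

```text
clock: 9.4
eef_pos: [540.2, -222.4, 139.7]
eef_rot: [-1.569, 0.005, -1.571]
wrist_force: [1.1, -5.5, 1.6]
finger_gap: 29.0
```

```bash
python3 - <<'E'
from h import *
s=manip.read_state();print(s["eef_pos"],s["wrist_force"],s["finger_gap"])
a=manip.camera("top")[:,:,::-1];b=manip.camera("side")[:,:,::-1]
c=np.zeros((600,800,3),np.uint8)
c[:280]=cv2.resize(a[160:230,160:360],None,fx=4,fy=4,interpolation=2)
c[285:600,:420]=cv2.resize(b[100:310,150:430],None,fx=1.5,fy=1.5,interpolation=2)
c[285:600,430:790]=cv2.resize(a[175:210,225:265],(360,315),interpolation=2)
cv2.imwrite("pics/c4.png",c)
E
```

```text
[ 540.21847704 -222.44119555  139.65854456] [ 1.11604007 -5.47204781  1.630138  ] 29.031293369412875
```

View pics/c4.png

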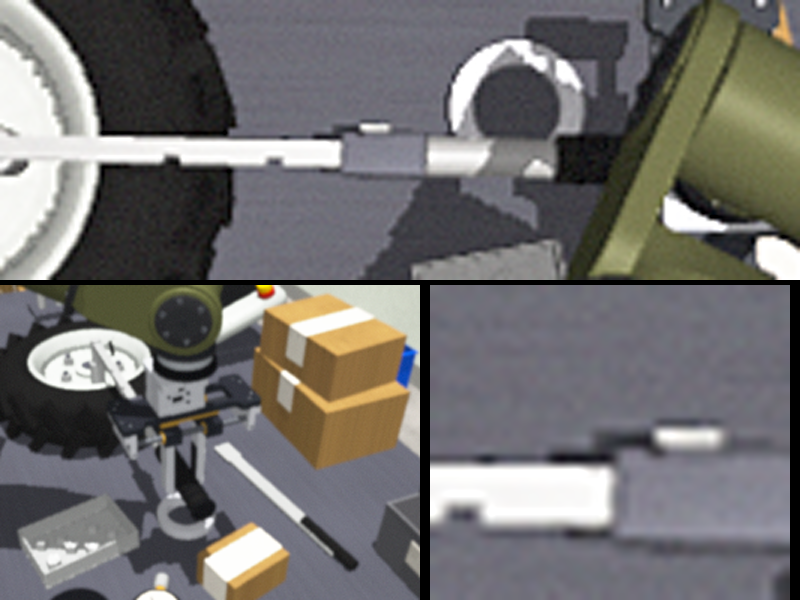

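The button now stands proud (crop (375,128), and clear in the enlarged view). The handle held against 23 N of outward pull. The ring, tray, lever and carton look undisturbed. I'll centre the handle in its play, take the load off, and check once more.

Call:
{"op": "play_rows", "data": {
  "series": [
    [[0.001, 0, 0], 0, 1],
    [[0.002, 0, 0], 0, 1],
    [[0.002, 0, 0], 0, 1],
    [[0.002, 0, 0], 0, 1]
  ]
}}

```text
clock: 9.9
eef_pos: [540.2, -224.4, 139.6]
eef_rot: [-1.569, 0.005, -1.571]
wrist_force: [-0.2, 2.6, 1.4]
finger_gap: 29.0
```

```bash
python3 - <<'E'
from h import *
s=manip.read_state();print(s["clock"],s["eef_pos"],s["wrist_force"],s["finger_gap"])
a=manip.camera("top")[:,:,::-1]
cv2.imwrite("pics/top5.png",a)
o=cv2.imread("pics/top0.png")
c=np.vstack([o[100:300,150:400],a[100:300,150:400]])
cv2.imwrite("pics/c5.png",cv2.resize(c,None,fx=1.5,fy=1.5))
print([atz("top",((u+.5)/4-.5+160,197),172)[1] for u in (342,427)])
E
```

```text
9.9 [ 540.18703297 -224.3545273   139.61142743] [-0.18953267  2.62090338  1.44707332] 29.00947284955896
[np.float64(-31.50422841049296), np.float64(-80.62345392147009)]
```

View pics/c5.png

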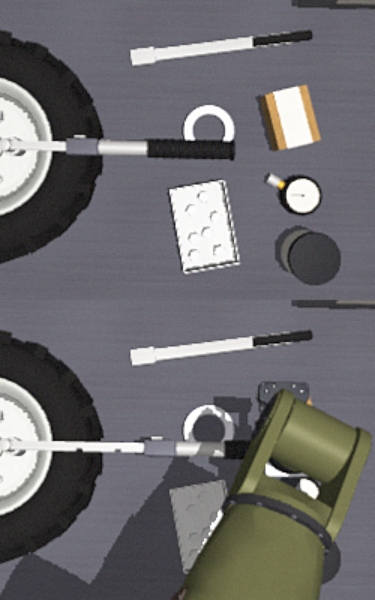

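Lever, ring and tray are unmoved, and the neck has moved about 118 mm by image at the inner end of its play. That matches the second stop, so I'll hand it in.

```bash
python3 -c "
from cell import manip
print(manip.sign_off())"
```

```text
the job is handed in; nothing more can be done
None
```

The handle is at its second stop with the button sprung back out. The arm still holds the rubber grip at about its centre, with the squeeze set to 45 N. I handed the job in at about 9.9 s on the clock.

I squeezed the button flush on the neck (jaw gap 25.6 mm) and pulled the handle about 101 mm, past the first stop. Then I let go, took hold of the rubber grip and pulled on until the catch dropped in.

**Last checks**
- **Lock, pulling out:** the handle held against 23 N.
- **Lock, pushing in:** I only reached 5.5 N, which is about the sliding friction, so this test alone doesn't prove the lock.
- **Travel:** the gripper moved about 4 mm between the two tests, against 3 mm of stated play; I put the rest down to give in the grip.
- **Button:** it stood clearly proud of the neck in the top picture.
- **Position:** the neck had moved about 118 mm by image at the inner end of its play, which fits the second stop at 120 mm.
- **Things on the deck:** the lever, ring and the visible part of the tray had not moved from the start, and the carton looked undisturbed in the side view. The arm hid most of the gauge and tub in the last pictures, but nothing came near them.

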